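# Put the gritty sanding block away in the covered grit box

## Robot

A 6-joint arm with a two-finger parallel gripper is mounted at the origin on a cart in front of the work surface, level with it; the furniture and walls round the work are solid. World frame = base frame: x ahead of the robot, y to its left, z up, the work surface at z = 0. Lengths are in m, angles in rad, forces in N, time in s.
With the tool pointing down it reaches from about 0.35 to 0.875 m from the base axis. Payload 15.5 kg.
Tool frame: the origin (TCP) lies at the very end of the fingers, on their centre line; the grasp point (between the pads) lies 19 mm behind it; z points along the fingers, y is the line along which they close (so a half turn about z gives the same grasp; the last joint's range is limited). The gripper opens to 85 mm and grips with 20 to 120 N. Pads are 22 mm wide; open, the fingers measure 114 mm over their backs; the gripper's body (76 mm by 85 mm) begins 54 mm behind the grasp point. The pads swing forward as they close: fully open they stand 13 mm farther back than shut.
Start: joints at [-1.286, 0.494, 1.345, -0, 1.302, -0.096], TCP at [0.232, -0.58, 0.195] pointing down, gripper open.
Joint ranges: [-2.91, 2.91], [-0.82, 2.16], [0.22, 2.67], [-1.22, 4.37], [0.12, 2.79], [-3.08, 3.08]. Speed limits (rad/s): [1.89, 1.89, 2.57, 3.01, 3.01, 3.01].

## Interface

Orientations are given as a 3x3 rotation matrix whose columns are the frame's x, y, z axes.
In Python, from workcell import telemetry, eyes, robot, finder gives the robot as it stands.
- The arm moves only by the shell command python3 -m creep 'ROWS' [OPENING]. ROWS is JSON, a list that holds one entry, the list of rows, each a list of 4 numbers: the shift along the tool's x, y, z in units of 5 cm (1.0 is 5 cm), then the turn about the tool's z in units of 5 degrees (1.0 is 5 degrees). In form: [[[dx, dy, dz, roll], ...]]. A call has 1 to 12 rows; each row shifts and turns the commanded pose from where the row before left it, along the tool's axes as they then stand; what a row does not reach is not made up. A row lasts 1/10 s, in which the tool goes at most 50 mm and 8.59 degrees, less where a joint would pass 70% of its speed; a pose out of reach is approached as far as the arm can. A call with a number of a shift or a turn outside -1 to 1 is refused whole. A call with a gripper value outside its range is refused whole. OPENING is the gripper's target within -1 to 1 (shut at 1, half-way at 0, fully open at -1), set as the call begins (- or left out, the last holds). The fingers move at their own pace and stop on an object; the grip force is fixed at half the most. Time passes only in rows, so rows that do not move let the fingers close. It gives the time, the measured TCP pose, the force, the opening and the grip force at its end, in the units of the state.
- telemetry.state(): the state, without advancing time (a new reading comes with each control period).
- eyes.camera(name): name is "scene" or "side" or "wrist"; returns a dict with "frame" (480x640x3 uint8, blue, green, red), "fx", "fy", "cx", "cy" (pixels), "xyz" and "rotation" of the camera in the world. Camera axes: x right, y up, looking along -z (the intrinsics and any distortion apply to the point x, -y, -z); pixel columns grow to the right and rows downward; lengths in m; the calibration is good to about 2 mm. A picture is of the moment at which its call begins. There is no depth.
- robot.sign_off(): hands the job in; it is judged then, once.
Trained networks look in a picture, given as the dict that the camera call returned (one of the last four; its "shot" number tells which), for a name from the list of things; names that differ only in an ending like _2 or _b are one class to them, and where a whole thing is asked for, a point or a joint stands for the part that bears it (a point fixed in the world has none). Each returns a list of dicts, best first, with "score" (0 to 1); they miss things now and then, are a little off and sometimes report something else, mostly with a low value. They report only what shows in the picture. A call takes as long as a camera call.
- finder.find_in(name, picture): "point" ([column, row] in pixels, amid what is visible of it).
The state is a dict: "clock": time; "joints": joint angles; "joint_vel": joint speeds; "tau": joint torques, N m; "eef_pos": TCP position; "eef_rot": TCP orientation; "contact_force": force on the tool from outside, world axes, zero at the start; "ft_torque": the same for the moment, N m; "width": finger opening in m; "gripper_force": force on a finger pad.
Only numpy, scipy, OpenCV 4.12 (cv2) and the standard library are available. Lean on these libraries where they do the work, as an engineer would, in place of code of your own. Each camera call takes 0.05 s, during which the arm holds its last target. There are 200 camera calls.

## Task

Swing the yellow dust cover of the grey grit box aside on its pin by its upright black fin, until the port underneath is completely uncovered. Drop the brown cork sanding block through the port into the box, then swing the cover back until it is fully shut. Leave the pine offcut and the jar of nails where they are.

Things in the scene. Friction and masses are not known exactly. Their poses are not given: they have to be found in the camera images.
- grit_box: Grey sheet-steel box with an aluminium deck, 150 x 200 x 80 mm (x, y, z), screwed to a pale wooden plinth 160 x 210 x 45 mm that is fixed to the bench. Origin: centre of the plinth's underside, on the bench; z up, x away from the robot at yaw 0. The deck (top at z = 125 mm) has a rectangular port 84 mm (x) by 130 mm (y). The box is hollow, inner floor at z = 51 mm. It stands turned by up to 0.25 rad either way.
- cover (a joint): Swing of the yellow cover on its vertical pin, rad. 0 = shut (against a stop), 1.9 = fully open (stop). It opens clockwise seen from above, so that the cover swings out over the left (+y) side of the box, passing on the robot's side of the pin. The port is completely clear from about 1.55. It starts 0 to 0.2 ajar. A slight even friction (about 0.15 N m, some 1.1 N at the fin) keeps it where it is left; no spring.
- cover_fin (a point): Centre of the black upright fin on the cover, the thing to push. The fin is a plate 45 mm long (along the line through the pin), 8 mm thick and 35 mm tall; it stands on the cover's top face, 131.5 mm above the bench; this point is 149 mm above the bench and 135 mm from the pin. It moves with the cover. Its own orientation is that of the cover: equal to the box's when shut.
- cover_pin (a point): The pin on which the cover turns, on top of the cover plate at 131.5 mm; its 18 mm head stands 6 mm higher. In the box frame it lies at x = +46, y = +69 mm. The cover plate is 120 x 166 x 5 mm, the pin near one corner of it (12 mm from its two edges); when shut, the cover reaches from the pin towards -x and -y of the box.
- port_centre (a point): Centre of the port, level with the deck's top (125 mm above the bench). In the box frame it lies at x = -10, y = -10 mm. Axes as the box's: 84 mm wide along x, 130 mm long along y. A fixed bench vice stands between the box and the robot, 160 mm high at its jaws (x below 0.40 m) and 115 mm behind them (to x = 0.47 m); the cover swings over the lower part.
- cork_block_centre (a point): Centre of the brown cork sanding block, 58 x 101 x 34 mm (x, y, z), loose, about 90 g, lying flat on the bench; long axis y. It may lie in either of two places right of the box, the pine offcut in the other.
- pine_offcut_centre (a point): Centre of the pale pine offcut, 56 x 130 x 44 mm (x, y, z), lying loose on the bench; a bystander to be left alone.
- nail_jar_centre (a point): Centre (45 mm up) of the jar of nails, 68 mm across and 102 mm tall with a wooden-coloured lid, standing loose behind the box; a bystander to be left alone.

How it is judged:
By the outcome, as a careful person would: the job done as asked, in the order asked, and still so for the second after the job is handed in, with the robot touching nothing.
It also fails if it takes over 72 s, if anything falls off the work surface, if the arm or the gripper's body presses on something with over 40 N, if the wrist force passes 120 N, or if a joint passes its speed limit or range.

## Working session

There is one attempt and no reset: what is moved stays moved. The work goes in short steps, Python scripts to look and compute and a shell command to move; the robot and the scene stay as the last step left them, time stands still between calls to the robot, and variables do not carry over. Pictures are saved under pics/ and viewed, at most 10 in all, crops included, and the job is handed in when it is done.

```bash
mkdir -p pics; ls; cat > h.py <<'E'
import numpy as np, cv2
from workcell import telemetry, eyes, robot, finder
def ray(c,p):
    d=np.array([(p[0]-c['cx'])/c['fx'],-(p[1]-c['cy'])/c['fy'],-1.0]); return np.array(c['rotation'])@d
def at_z(c,p,z):
    d=ray(c,p); o=np.array(c['xyz']); return o+d*(z-o[2])/d[2]
def proj(c,P):
    q=np.array(c['rotation']).T@(np.array(P)-np.array(c['xyz'])); return [c['cx']-c['fx']*q[0]/q[2], c['cy']+c['fy']*q[1]/q[2]]
Z=dict(grit_box=.1,cover_fin=.149,cover_pin=.1375,cork_block_centre=.034,pine_offcut_centre=.044,nail_jar_centre=.045)
E
python3 - <<'E'
from h import *
ims=[]
for n in('scene','side'):
    c=eyes.camera(n); ims.append(c['frame']); print(n,{k:v for k,v in c.items() if k not in('frame',)})
    cv2.imwrite(f'pics/{n}0.png',c['frame'])
    for k,z in Z.items():
        for r in finder.find_in(k,c)[:2]: print(k,np.round(r['point']),round(r['score'],2),at_z(c,r['point'],z).round(3))
s=telemetry.state(); print({k:np.round(v,3).tolist() for k,v in s.items()})
E
```

```text
pics
scene {'fx': 444.9065049702106, 'fy': 444.9065049702106, 'cx': 319.1952547019713, 'cy': 229.02125240139702, 'xyz': array([ 0.07397618, -0.53344027,  0.52584909]), 'rotation': array([[ 0.71627596,  0.33472996, -0.61229454],
       [-0.6973677 ,  0.37484941, -0.61087332],
       [ 0.02504065,  0.86454831,  0.50192548]]), 'shot': 1}
grit_box [290. 233.] 0.87 [0.543 0.012 0.1  ]
cover_fin [279. 207.] 0.85 [0.536 0.033 0.149]
cover_pin [288. 233.] 0.82 [ 0.498 -0.035  0.138]
cover_pin [304. 357.] 0.61 [ 0.328 -0.261  0.138]
cork_block_centre [426. 316.] 0.64 [ 0.606 -0.259  0.034]
pine_offcut_centre [305. 358.] 0.73 [ 0.389 -0.198  0.044]
nail_jar_centre [385. 223.] 0.83 [ 0.787 -0.026  0.045]
nail_jar_centre [289. 233.] 0.73 [0.6   0.081 0.045]
side {'fx': 449.96833996626316, 'fy': 449.96833996626316, 'cx': 316.5620838117709, 'cy': 237.21102354313817, 'xyz': array([ 0.3045395 , -0.59184955,  0.66346237]), 'rotation': array([[ 0.87465413,  0.33166001, -0.35352763],
       [-0.48422575,  0.56395811, -0.66893698],
       [-0.02248487,  0.75627567,  0.6538666 ]]), 'shot': 2}
grit_box [285. 232.] 0.78 [0.563 0.029 0.1  ]
cover_fin [273. 211.] 0.67 [0.548 0.041 0.149]
cover_pin [286. 233.] 0.93 [ 0.547 -0.015  0.138]
cork_block_centre [392. 352.] 0.88 [ 0.613 -0.263  0.034]
pine_offcut_centre [257. 376.] 0.84 [ 0.4   -0.2    0.044]
nail_jar_centre [390. 232.] 0.64 [ 0.782 -0.022  0.045]
nail_jar_centre [274. 212.] 0.58 [0.6   0.166 0.045]
{'clock': 0.7, 'joints': [-1.287, 0.494, 1.345, -0.0, 1.302, -0.096], 'joint_vel': [0.001, -0.001, -0.0, -0.001, -0.001, -0.001], 'tau': [0.0, -88.185, -38.422, -0.0, 0.001, -0.0], 'eef_pos': [0.232, -0.58, 0.195], 'eef_rot': [[0.929, 0.371, -0.0], [0.371, -0.929, -0.0], [-0.0, 0.0, -1.0]], 'contact_force': [-0.506, 0.125, -0.383], 'ft_torque': [-0.036, 0.018, -0.03], 'gripper_force': 0.0, 'width': 0.085}
```

View pics/scene0.png

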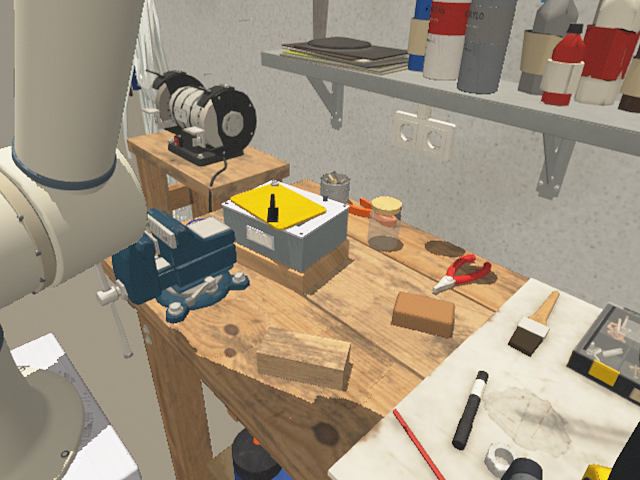

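View pics/side0.png

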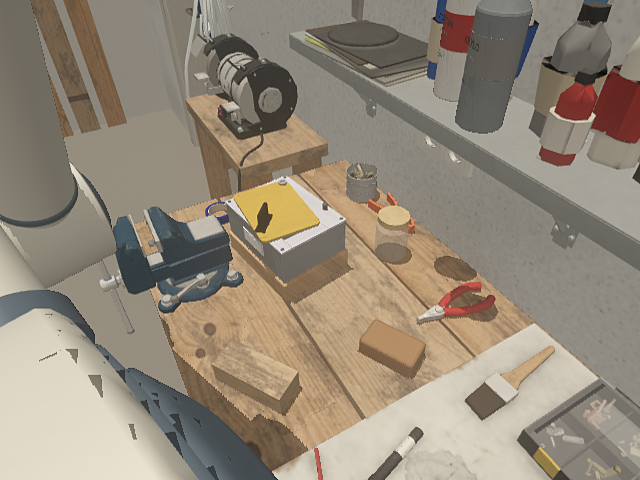

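The scene view shows the yellow cover nearly shut: fin at (272,207), pin at (275,183). The cork is at (424,313) in the far place, the pine at (304,357) and the jar at (385,223). In the side view the fin is at (264,217), the pin at (283,183) and the cork at (392,348).

```bash
python3 - <<'E'
import cv2,numpy as np
a=cv2.imread('pics/scene0.png')[165:305,210:360]; b=cv2.imread('pics/side0.png')[165:305,210:360]
f=lambda x:cv2.resize(x,None,fx=2.66,fy=4,interpolation=cv2.INTER_CUBIC)
cv2.imwrite('pics/z0.png',np.hstack([f(a),f(b)]))
a=cv2.imread('pics/scene0.png')[280:400,250:460];b=cv2.imread('pics/side0.png')[310:420,205:435]
f=lambda x:cv2.resize(x,(400,300),interpolation=cv2.INTER_CUBIC)
for n,(lo,hi,ch) in {'scene0':((0,0,0),(0,0,0),0),'side0':(0,0,0)}.items():
  im=cv2.imread(f'pics/{n}.png'); hsv=cv2.cvtColor(im,cv2.COLOR_BGR2HSV)
  m=cv2.inRange(hsv,(20,170,120),(35,255,255)); m[:160]=0;m[300:]=0;m[:,:200]=0;m[:,360:]=0
  cs=max(cv2.findContours(m,0,2)[0],key=cv2.contourArea); print(n,cv2.contourArea(cs),cv2.approxPolyDP(cv2.convexHull(cs),3,True)[:,0].tolist())
E
```

```text
scene0 2343.5 [[231, 197], [279, 184], [325, 210], [278, 229], [233, 202]]
side0 0.0 [[318, 219]]
```

View pics/z0.png

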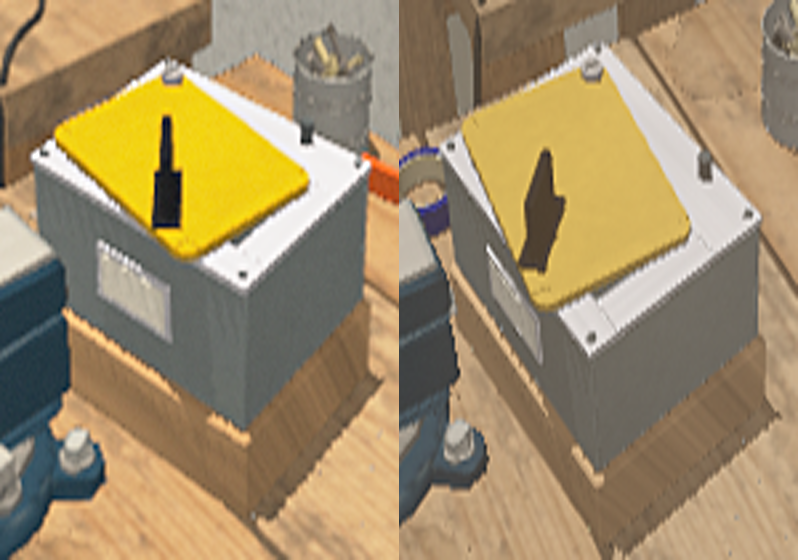

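```bash
cat > fit.py <<'E'
from h import *
from scipy.optimize import least_squares
c1=dict(fx=444.9065,fy=444.9065,cx=319.19525,cy=229.02125,xyz=np.array([0.07397618,-0.53344027,0.52584909]),rotation=np.array([[0.71627596,0.33472996,-0.61229454],[-0.6973677,0.37484941,-0.61087332],[0.02504065,0.86454831,0.50192548]]))
c2=dict(fx=449.96834,fy=449.96834,cx=316.56208,cy=237.211,xyz=np.array([0.3045395,-0.59184955,0.66346237]),rotation=np.array([[0.87465413,0.33166001,-0.35352763],[-0.48422575,0.56395811,-0.66893698],[-0.02248487,0.75627567,0.6538666]]))
R=lambda a:np.array([[np.cos(a),-np.sin(a)],[np.sin(a),np.cos(a)]])
def box(p,l,z): return np.r_[p[:2]+R(p[2])@np.array(l),z]
def cov(p,l,z): return box(p,np.array([.046,.069])+R(-p[3])@np.array(l),z)
B=[(box,(-.075,.1),.125),(box,(-.075,-.1),.125),(box,(.075,-.1),.125),(box,(.075,.1),.125),(cov,(0,0),.1375),(cov,(-.108,.012),.1315),(cov,(-.108,-.154),.1290),(cov,(.012,-.154),.1315)]
O1=[(221.3,203),(301.4,238),(349.1,205),(273.2,180),(275,182),(228.8,196.3),(281.4,230.5),(328.4,211)]
O2=[(226.2,201.2),(282.6,254),(346.5,221.2),(285.6,175.5),(282.9,182.5),(233.7,193),(261,241.7),(320,223)]
def res(p): return np.concatenate([np.subtract(proj(c,f(p,l,z)),o) for c,O in((c1,O1),(c2,O2)) for (f,l,z),o in zip(B,O)])
s=least_squares(res,[.55,.02,0,.1],loss='soft_l1'); p=s.x
if __name__=='__main__':
    print(p.round(4)); print(res(p).reshape(2,8,2).round(1).tolist())
    for c,o in((c1,(272.8,222)),(c2,(260.4,232.5))):
        w=at_z(c,o,.1315)[:2]; l=R(-p[3]).T@(R(p[2]).T@(w-p[:2])-[.046,.069]); print('fin outer base',w.round(3),l.round(3))
    print('pin',cov(p,(0,0),.1315),'port',box(p,(-.01,-.01),.125))
    d=np.array([-.108,-.154]);print([ (k,cov(p,np.array(k),.149).round(3)) for k in((-.076,-.112),(-.09,-.1),(-.1,-.09))])
E
python3 fit.py
```

```text
[0.5805 0.0647 0.1559 0.2074]
[[[1.6, 0.7], [0.9, -1.0], [0.8, 1.5], [0.8, -0.1], [0.7, 0.6], [-0.5, 0.9], [-3.0, 0.7], [0.6, -0.9]], [[-0.6, -0.4], [-1.3, -1.4], [-0.7, -2.3], [0.4, -0.6], [-0.1, -1.6], [-1.7, 1.3], [-0.2, 1.3], [0.6, -0.6]]]
fin outer base [0.51 0.02] [-0.099 -0.125]
fin outer base [0.51  0.016] [-0.099 -0.129]
pin [0.61518653 0.14004649 0.1315    ] port [0.57213185 0.05330957 0.125     ]
[((-0.076, -0.112), array([0.534, 0.032, 0.149])), ((-0.09, -0.1), array([0.52 , 0.045, 0.149])), ((-0.1, -0.09), array([0.511, 0.055, 0.149]))]
```

```bash
python3 -m creep '[[[0,0,-0.4,0],[0,0,-0.6,0],[0,0,-0.6,0],[0.25,-0.23,0,0],[0.5,-0.46,0,0],[0.5,-0.46,0,0],[0.5,-0.46,0,0],[0.5,-0.46,0,0],[0.5,-0.46,0,0],[0.5,-0.46,0,0],[0.5,-0.46,0,0],[0.5,-0.46,0,0]]]' 0 && python3 -m creep '[[[0.5,-0.46,0,0],[0.5,-0.46,0,0],[0.5,-0.46,0,0],[0.5,-0.46,0,0],[0.5,-0.46,0,0],[0.5,-0.46,0,0],[0.5,-0.46,0,0],[0.5,-0.46,0,0],[0.5,-0.46,0,0],[0.5,-0.46,0,0],[0.5,-0.46,0,0],[0.25,-0.23,0,0]]]' && python3 -m creep '[[[0,0,0,-0.9],[0,0,0,-1],[0,0,0,-1],[0,0,0,-1],[0,0,0,-1],[0,0,0,-0.7],[0,0,0,0],[0,0,0,0]]]'
python3 - <<'E'
from h import *
c=eyes.camera('wrist'); cv2.imwrite('pics/w1.png',c['frame']); print({k:v for k,v in c.items() if k!='frame'})
import pickle; pickle.dump(c,open('w1.pkl','wb'))
import fit
p=fit.p
for n,P in dict(fin=[.529,.036,.1665],pin=fit.cov(p,(0,0),.1375),near=fit.cov(p,(-.108,-.154),.1315),left=fit.cov(p,(-.108,.012),.1315),right=fit.cov(p,(.012,-.154),.1315)).items(): print(n,np.round(proj(c,P)))
E
```

```text
clock: 1.9
eef_pos: [0.3568, -0.3183, 0.275]
eef_rot: [[0.929, 0.371, -0.0], [0.371, -0.929, 0.0], [-0.0, -0.0, -1.0]]
contact_force: [0.8, 0.1, 0.2]
width: 0.0427
gripper_force: 0.0
clock: 3.1
eef_pos: [0.5258, 0.0347, 0.2748]
eef_rot: [[0.928, 0.372, -0.0], [0.372, -0.928, 0.001], [-0.0, -0.001, -1.0]]
contact_force: [-0.7, -0.7, -0.4]
width: 0.0425
gripper_force: 0.0
clock: 3.9
eef_pos: [0.5252, 0.0323, 0.2751]
eef_rot: [[0.647, 0.762, -0.0], [0.762, -0.647, 0.0], [-0.0, -0.0, -1.0]]
contact_force: [0.7, -0.8, -0.0]
width: 0.0427
gripper_force: 0.0
{'fx': 386.61933563679196, 'fy': 386.61933563679196, 'cx': 315.4834654256726, 'cy': 241.92600560275287, 'xyz': array([0.57159902, 0.08720309, 0.45357513]), 'rotation': array([[ 7.62340283e-01,  6.20809352e-01,  1.82847045e-01],
       [-6.47176400e-01,  7.31273308e-01,  2.15411367e-01],
       [ 1.82273664e-05, -2.82551055e-01,  9.59252261e-01]]), 'shot': 3}
fin [316. 219.]
pin [314.  31.]
near [323. 269.]
left [196. 112.]
right [438. 186.]
```

View pics/w1.png

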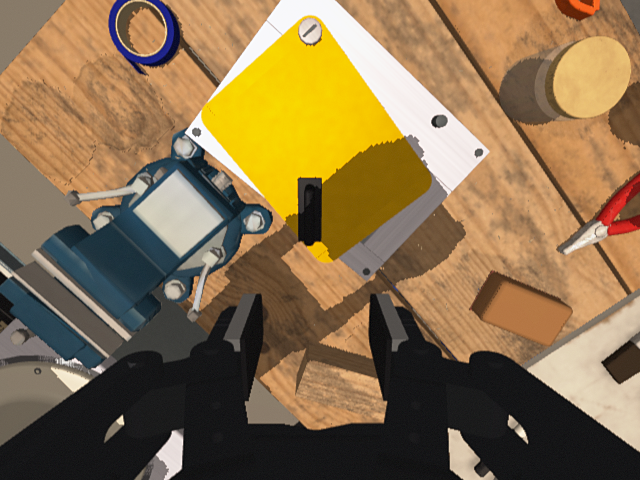

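The wrist view shows the pin head at (310,31), the fin at about (311,213) in line with it, and the deck corners at (487,152), (366,277) and (188,133). All are within a few pixels of the fit. The cork's top face is at about (525,310).

```bash
cat > fit2.py <<'E'
from fit import *
import pickle
c3=pickle.load(open('w1.pkl','rb'))
T=[(1,(366,277)),(2,(489,152)),(0,(184,134)),(4,(310,30)),(5,(198,115)),(7,(438,183))]
def r2(p): return np.concatenate([.4*res(p)]+[np.subtract(proj(c3,B[i][0](p,*B[i][1:])),o) for i,o in T])
p2=least_squares(r2,p,loss='soft_l1').x
if __name__=='__main__':
    print(p2.round(4),r2(p2)[-12:].reshape(6,2).round(1).tolist())
    pin=cov(p2,(0,0),.1315)[:2]; f=at_z(c3,(311,214),.1665)[:2]; d=f-pin
    print('pin',pin,'fin',f,'r',np.hypot(*d),'dir',np.degrees(np.arctan2(*d[::-1])),'port',box(p2,(-.01,-.01),0)[:2])
    for s in [[(316,375),(329,348)]]: pass
    im=c3['frame'];hsv=cv2.cvtColor(im,cv2.COLOR_BGR2HSV)
    print('cork hsv',hsv[310,520],hsv[290,480])
    m=cv2.inRange(hsv,(5,100,150),(14,200,255)); m[:265]=0;m[360:]=0;m[:,:465]=0;m[:,580:]=0
    print(cv2.approxPolyDP(cv2.convexHull(max(cv2.findContours(m,0,2)[0],key=cv2.contourArea)),3,True)[:,0].tolist(), m.sum()/255)
E
python3 fit2.py
```

```text
[0.5788 0.0665 0.1621 0.1866] [[0.4, 3.1], [-0.2, -0.3], [2.0, -1.5], [0.2, 0.7], [-3.0, -0.2], [0.5, -0.1]]
pin [0.61303206 0.14197716] fin [0.52856808 0.0417576 ] r 0.13106534383778934 dir -130.12383199396118 port [0.57051352 0.05497616]
cork hsv [ 13 159 180] [  8 142  99]
[[483, 316], [502, 284], [507, 283], [570, 309], [575, 327], [546, 345], [506, 335], [484, 322]] 4435.0
```

```bash
python3 -m creep '[[[0.1,-0.07,0.1,0],[0,0,0.3,0],[0,0,0.3,0],[0,0,0.3,0],[0,0,0.3,0],[0,0,0.3,0],[0,0,0.3,0],[0,0,0.3,0],[0,0,0.26,0],[0,0,0.2,0],[0,0,0,0],[0,0,0,0]]]' 0 && python3 -m creep '[[[0,0,0,0],[0,0,0,0],[0,0,0,0],[0,0,0,0]]]' 0.6
python3 - <<'E'
from h import *
c=eyes.camera('wrist'); cv2.imwrite('pics/w2.png',c['frame'])
E
```

```text
clock: 5.15
eef_pos: [0.5262, 0.0383, 0.1425]
eef_rot: [[0.646, 0.763, -0.0], [0.763, -0.646, 0.0], [-0.0, -0.0, -1.0]]
contact_force: [0.8, 0.8, 0.2]
width: 0.0425
gripper_force: 0.0
clock: 5.55
eef_pos: [0.5262, 0.0382, 0.1426]
eef_rot: [[0.646, 0.763, 0.0], [0.763, -0.646, -0.0], [0.0, 0.0, -1.0]]
contact_force: [0.1, 0.3, -0.3]
width: 0.0169
gripper_force: 0.0
```

View pics/w2.png

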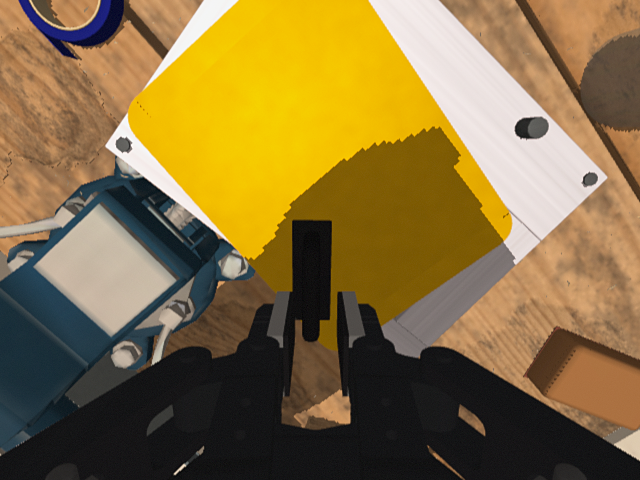

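The fingers stand one on each side of the fin, which runs along column 312, rows 225-340. It is well centred, so I swing the cover along its arc.

```bash
python3 -m creep '[[[0.003,-0.09,0,0.4],[0.007,-0.188,0,0.8],[0.007,-0.188,0,0.8],[0.007,-0.188,0,0.8],[0.007,-0.188,0,0.8],[0.007,-0.188,0,0.8],[0.007,-0.188,0,0.8],[0.007,-0.188,0,0.8],[0.007,-0.188,0,0.8],[0.007,-0.188,0,0.8],[0.007,-0.188,0,0.8],[0.007,-0.188,0,0.8]]]' && python3 -m creep '[[[0.007,-0.188,0,0.8],[0.007,-0.188,0,0.8],[0.007,-0.188,0,0.8],[0.007,-0.188,0,0.8],[0.007,-0.188,0,0.8],[0.007,-0.188,0,0.8],[0.007,-0.188,0,0.8],[0.007,-0.188,0,0.8],[0,0,0,0]]]'
```

```text
clock: 6.8
eef_pos: [0.479, 0.1326, 0.1425]
eef_rot: [[0.998, 0.063, 0.0], [0.063, -0.998, 0.0], [0.0, -0.0, -1.0]]
contact_force: [0.2, 0.3, 0.5]
width: 0.0172
gripper_force: 0.0
clock: 7.7
eef_pos: [0.4954, 0.2056, 0.1424]
eef_rot: [[0.881, -0.474, 0.0], [-0.474, -0.881, 0.0], [0.0, -0.0, -1.0]]
contact_force: [0.2, 0.1, -0.4]
width: 0.0172
gripper_force: 0.0
```

```bash
python3 -m creep '[[[0.007,-0.188,0,0.8],[0.007,-0.188,0,0.8],[0.007,-0.188,0,0.8],[0.005,-0.14,0,0.6],[0,0,0,0],[0,0,0,0]]]'
python3 - <<'E'
from h import *
a=eyes.camera('wrist')['frame']; b=eyes.camera('scene')['frame'][150:310,200:400]
cv2.imwrite('pics/w3.png',np.hstack([cv2.resize(a,(400,300)),cv2.resize(b,(375,300))]))
E
```

```text
clock: 8.3
eef_pos: [0.5153, 0.2328, 0.1423]
eef_rot: [[0.731, -0.683, -0.0], [-0.683, -0.731, -0.0], [-0.0, 0.0, -1.0]]
contact_force: [-0.0, 0.6, -0.6]
width: 0.0171
gripper_force: 0.0
```

View pics/w3.png

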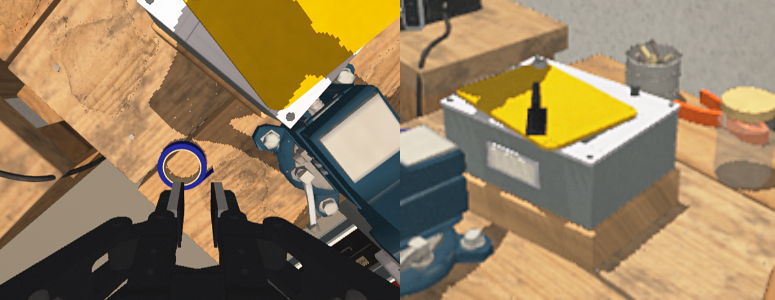

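The cover did not move. In the crop its fin is still at the same place, so the fingers passed over the fin, and the wrist picture suggests the tips sit higher than assumed. I'll go back above the fin and look at the true tip height.

```bash
python3 -m creep '[[[0,0,-0.4,0],[0,0,-0.6,0],[0.35,0.336,0,0],[0.35,0.336,0,0],[0.35,0.336,0,0],[0.35,0.336,0,0],[0.35,0.336,0,0],[0.35,0.336,0,0],[0.35,0.336,0,0],[0.35,0.336,0,0],[0,0,0,-1],[0,0,0,-1]]]' && python3 -m creep '[[[0,0,0,-1],[0,0,0,-1],[0,0,0,-1],[0,0,0,-1],[0,0,0,-1],[0,0,0,-1],[0,0,0,-1],[0,0,0,-1],[0,0,0,-1],[0,0,0,-1],[0,0,0,-1],[0,0,0,-1]]]' && python3 -m creep '[[[0,0,0,-1],[0,0,0,-1],[0,0,0,-1],[0,0,0,-1],[0,0,0,-0.6],[0,0,0,0]]]'
python3 - <<'E'
from h import *
t=telemetry.state()['eef_pos']; o=[]
for n in('scene','side'):
    c=eyes.camera(n); f=c['frame'].copy(); u=proj(c,t); print(n,u, proj(c,np.array(t)+[0,0,.04]))
    o.append(cv2.resize(f[110:250,200:350],(400,373)))
cv2.imwrite('pics/t1.png',np.hstack(o))
E
```

```text
clock: 9.6
eef_pos: [0.5252, 0.0384, 0.1924]
eef_rot: [[0.838, -0.545, -0.0], [-0.545, -0.838, -0.0], [-0.0, 0.0, -1.0]]
contact_force: [0.4, 0.6, -0.7]
width: 0.0171
gripper_force: 0.0
clock: 10.8
eef_pos: [0.5251, 0.0392, 0.1924]
eef_rot: [[0.891, 0.455, -0.0], [0.455, -0.891, 0.0], [-0.0, -0.0, -1.0]]
contact_force: [0.1, -0.3, -0.1]
width: 0.0171
gripper_force: 0.0
clock: 11.4
eef_pos: [0.5252, 0.0392, 0.1924]
eef_rot: [[0.644, 0.765, -0.0], [0.765, -0.644, 0.0], [-0.0, -0.0, -1.0]]
contact_force: [-1.0, -0.6, 0.3]
width: 0.0169
gripper_force: 0.0
scene [np.float64(271.79966543684816), np.float64(185.6101744244628)] [np.float64(271.14549367306995), np.float64(164.58945300844482)]
side [np.float64(259.7657906045045), np.float64(196.65778302769786)] [np.float64(257.34872238091816), np.float64(177.8951853190273)]
```

View pics/t1.png

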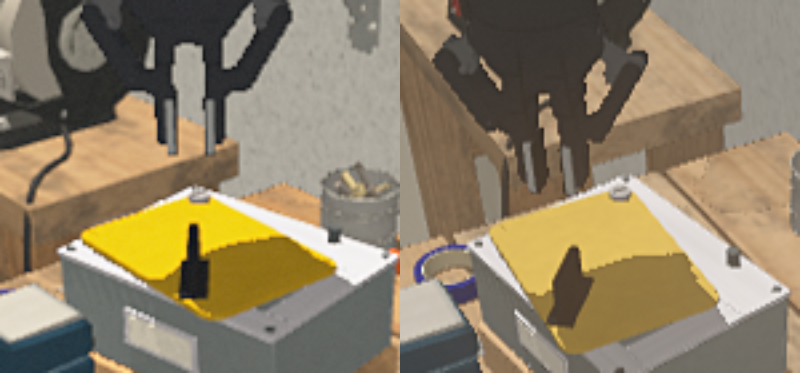

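The tips show at (271,168) in the scene and (256,181) in the side view. Both put them about 33 mm above the reported TCP, in line sideways. I'll correct for that by lowering 33 mm further, in stages.

```bash
python3 -m creep '[[[0.1,0,0.2,0],[0,0,0.3,0],[0,0,0.3,0],[0,0,0.3,0],[0,0,0,0]]]' 0.4 && python3 -m creep '[[[0,0,0.2,0],[0,0,0.2,0],[0,0,0.1,0],[0,0,0,0]]]' && python3 -m creep '[[[0.003,-0.09,0,0.4],[0.007,-0.188,0,0.8],[0.007,-0.188,0,0.8],[0.007,-0.188,0,0.8],[0.007,-0.188,0,0.8],[0,0,0,0]]]'
python3 - <<'E'
from h import *
o=[]
a=eyes.camera('wrist')['frame']; b=eyes.camera('scene')['frame'][150:310,180:380]
cv2.imwrite('pics/w4.png',np.hstack([cv2.resize(a,(400,300)),cv2.resize(b,(375,300))]))
E
```

```text
clock: 12.0
eef_pos: [0.5275, 0.0435, 0.1352]
eef_rot: [[0.646, 0.763, -0.004], [0.763, -0.646, 0.0], [-0.002, -0.003, -1.0]]
contact_force: [-0.2, 0.8, -0.9]
width: 0.026
gripper_force: 0.0
clock: 12.4
eef_pos: [0.5284, 0.0433, 0.1117]
eef_rot: [[0.646, 0.763, -0.001], [0.763, -0.646, 0.0], [-0.001, -0.001, -1.0]]
contact_force: [0.6, -0.5, 0.5]
width: 0.0254
gripper_force: 0.0
clock: 13.0
eef_pos: [0.5012, 0.0758, 0.1127]
eef_rot: [[0.851, 0.526, 0.0], [0.526, -0.851, 0.0], [0.0, 0.0, -1.0]]
contact_force: [-0.4, 0.7, 0.2]
width: 0.0256
gripper_force: 0.0
```

View pics/w4.png

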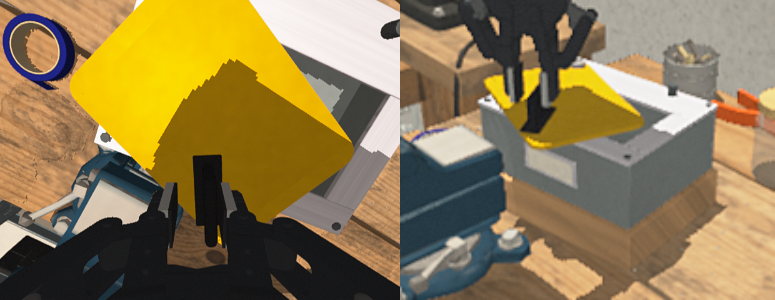

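The cover now follows, with the port's right edge showing, so I continue the swing.

```bash
python3 -m creep '[[[0.007,-0.182,0,0.8],[0.007,-0.182,0,0.8],[0.007,-0.182,0,0.8],[0.007,-0.182,0,0.8],[0.007,-0.182,0,0.8],[0.007,-0.182,0,0.8],[0.007,-0.182,0,0.8],[0.007,-0.182,0,0.8],[0.007,-0.182,0,0.8],[0.007,-0.182,0,0.8],[0.007,-0.182,0,0.8],[0.007,-0.182,0,0.8]]]' && python3 -m creep '[[[0.007,-0.182,0,0.8],[0.007,-0.182,0,0.8],[0.007,-0.182,0,0.8],[0.007,-0.182,0,0.8],[0.007,-0.182,0,0.8],[0.005,-0.137,0,0.6],[0.003,-0.09,0,0.4],[0.003,-0.09,0,0.4],[0,0,0,0],[0,0,0,0]]]'
```

```text
clock: 14.3
eef_pos: [0.4882, 0.1803, 0.1125]
eef_rot: [[0.96, -0.281, 0.0], [-0.281, -0.96, -0.0], [0.001, 0.0, -1.0]]
contact_force: [0.8, -1.2, 0.1]
width: 0.0257
gripper_force: 0.7
clock: 15.3
eef_pos: [0.5183, 0.2327, 0.1124]
eef_rot: [[0.73, -0.684, 0.0], [-0.684, -0.73, 0.0], [0.0, -0.0, -1.0]]
contact_force: [-0.5, -0.4, 0.5]
width: 0.0257
gripper_force: 0.0
```

```bash
python3 -m creep '[[[0,0,-0.3,0],[0,0,-0.6,0],[0,0,-0.6,0],[0,0,-0.6,0],[0,0,-0.6,0],[0,0,0,0]]]' -1
cat > mask.py <<'E'
from fit2 import *
from scipy.optimize import minimize
def hull(c,P): return cv2.convexHull(np.array([proj(c,q) for q in P],np.float32)).astype(np.int32)
def fill(c,P): m=np.zeros((480,640),np.uint8); cv2.fillConvexPoly(m,hull(c,P),1); return m
def ymask(c):
    h=cv2.cvtColor(c['frame'],cv2.COLOR_BGR2HSV); return cv2.inRange(h,(20,130,60),(33,255,255))//255
def plate(q): return [cov([*p2[:3],q],l,z) for l in((.012,.012),(-.108,.012),(-.108,-.154),(.012,-.154)) for z in(.1265,.1315)]
def coverq(cs):
    def s(q): return sum((lambda a,b:(a&b).sum()/ (a|b).sum())(fill(c,plate(q)),ymask(c)&cv2.dilate(fill(c,plate(q)),np.ones((41,41),np.uint8))) for c in cs)/len(cs)
    return max((s(q),q) for q in np.arange(-.05,1.95,.02))
def cub(x,y,a): return [np.r_[np.array([x,y])+R(a)@np.array([i*.029,j*.0505]),z] for i in(-1,1) for j in(-1,1) for z in(0,.034)]
def cmask(c,x,y):
    h=cv2.cvtColor(c['frame'],cv2.COLOR_BGR2HSV); m=cv2.inRange(h,(5,125,70),(16,220,255))
    r=np.zeros_like(m); u=np.array(proj(c,[x,y,.017])).astype(int); cv2.circle(r,u.tolist(),55,255,-1)
    m=cv2.morphologyEx(m&r,cv2.MORPH_OPEN,np.ones((3,3)))
    k=max(cv2.findContours(m,0,2)[0],key=cv2.contourArea); o=np.zeros_like(m); cv2.drawContours(o,[k],-1,1,-1); return o
def cork(cs,x0=.61,y0=-.262):
    ms=[cmask(c,x0,y0) for c in cs]; print('areas',[m.sum() for m in ms],[fill(c,cub(x0,y0,0)).sum() for c in cs])
    f=lambda v:-sum((fill(c,cub(*v))&m).sum()/(fill(c,cub(*v))|m).sum() for c,m in zip(cs,ms))/len(cs)
    return min((minimize(f,[x0,y0,a],method='Nelder-Mead',options=dict(initial_simplex=[[x0,y0,a],[x0+.02,y0,a],[x0,y0+.02,a],[x0,y0,a+.2]])) for a in(-.4,-.2,0,.2,.4)),key=lambda r:r.fun)
E
python3 - <<'E'
from mask import *
cs=[eyes.camera('scene'),eyes.camera('side')]
print('cover',coverq(cs)); r=cork(cs); print(r.x.round(4),r.fun)
w=[c3]; r=cork(w,*r.x[:2]); print('wrist',r.x.round(4),r.fun)
o=[cs[0]['frame'][150:310,180:380],cs[1]['frame'][290:410,330:480]]
cv2.imwrite('pics/o1.png',np.hstack([cv2.resize(i,(375,300)) for i in o]))
E
```

```text
clock: 15.9
eef_pos: [0.5198, 0.2333, 0.2514]
eef_rot: [[0.73, -0.684, 0.006], [-0.684, -0.73, 0.002], [0.003, -0.006, -1.0]]
contact_force: [-0.1, 0.5, -0.4]
width: 0.0854
gripper_force: 0.0
cover (np.float64(0.8397274044455427), np.float64(1.77))Traceback (most recent call last):
  File "<stdin>", line 3, in <module>
  File "mask.py", line 18, in cork
    ms=[cmask(c,x0,y0) for c in cs]; print('areas',[m.sum() for m in ms],[fill(c,cub(x0,y0,0)).sum() for c in cs])
        ~~~~~^^^^^^^^^
  File "mask.py", line 16, in cmask
    k=max(cv2.findContours(m,0,2)[0],key=cv2.contourArea); o=np.zeros_like(m); cv2.drawContours(o,[k],-1,1,-1); return o
ValueError: max() iterable argument is empty
```

```bash
python3 - <<'E'
from mask import *
for n,pts in(('scene0',[(410,305),(430,312),(400,318),(430,325),(424,345),(370,280)]),('side0',[(385,338),(400,350),(370,352),(395,365),(340,340),(400,385)])):
    h=cv2.cvtColor(cv2.imread(f'pics/{n}.png'),cv2.COLOR_BGR2HSV); print(n,[h[v,u].tolist() for u,v in pts])
h=cv2.cvtColor(c3['frame'],cv2.COLOR_BGR2HSV); print([h[v,u].tolist() for u,v in((530,305),(500,320),(490,290),(440,340),(560,300))])
E
```

```text
scene0 [[14, 141, 205], [15, 143, 204], [15, 131, 123], [14, 129, 125], [16, 107, 200], [15, 113, 194]]
side0 [[15, 111, 181], [15, 109, 182], [14, 114, 121], [15, 106, 118], [16, 88, 179], [16, 76, 161]]
[[14, 160, 180], [13, 160, 180], [14, 160, 83], [9, 83, 89], [13, 133, 86]]
```

```bash
sed -i 's/def cmask(c,x,y):/def cmask(c,x,y):\n    st=c["st"]/; s/(5,125,70),(16,220,255)/(5,st,70),(17,230,255)/; s/cv2.cvtColor(c\[.frame.\],cv2.COLOR_BGR2HSV); m=/cv2.cvtColor(cv2.medianBlur(c["frame"],3),cv2.COLOR_BGR2HSV); m=/' mask.py
python3 - <<'E'
from mask import *
a,b=dict(c1),dict(c2); a['frame']=cv2.imread('pics/scene0.png'); b['frame']=cv2.imread('pics/side0.png'); a['st']=121; b['st']=99; c3['st']=125
for cs in([a],[b],[c3],[a,b,c3]):
    r=cork(cs); print(r.x.round(4),round(r.fun,3))
v=r.x; o=[]
for c,(u0,v0) in zip((a,b,c3),((360,270),(330,300),(460,250))):
    f=c['frame'].copy(); cv2.polylines(f,[hull(c,cub(*v))],True,(0,255,0),1); o.append(cv2.resize(f[v0:v0+110,u0:u0+130],(266,225)))
cv2.imwrite('pics/o1.png',np.hstack(o))
E
```

```text
areas [np.uint64(2081)] [np.uint64(2590)]
[ 0.6288 -0.2442  0.4559] -0.903
areas [np.uint64(2313)] [np.uint64(2720)]
[ 0.626  -0.2467  0.4873] -0.902
areas [np.uint64(4779)] [np.uint64(4482)]
[ 0.6256 -0.2423  0.4774] -0.873
areas [np.uint64(2081), np.uint64(2313), np.uint64(4779)] [np.uint64(2590), np.uint64(2720), np.uint64(4482)]
[ 0.6261 -0.2443  0.499 ] -0.879
```

View pics/o1.png

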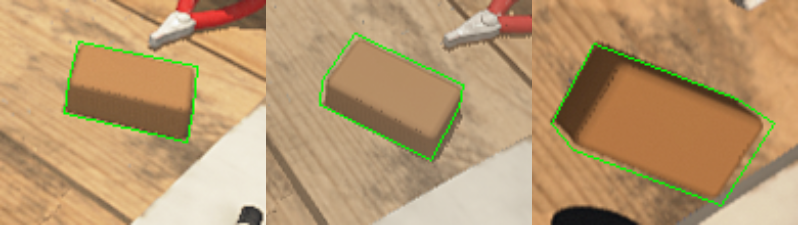

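The outline matches the cork in all three crops: centre (0.626,-0.244), yaw about 0.48. The cover reads 1.77 open. Next I go to the cork.

```bash
python3 -m creep '[[[0.34,0.23,0,0],[0.67,0.46,0,0],[0.67,0.46,0,0],[0.67,0.46,0,0],[0.67,0.46,0,0],[0.67,0.46,0,0],[0.67,0.46,0,0],[0.67,0.46,0,0],[0.67,0.46,0,0],[0.67,0.46,0,0],[0.67,0.46,0,0],[0.67,0.46,0,0]]]' -1 && python3 -m creep '[[[0.34,0.23,0,0],[0,0,0,-1],[0,0,0,-1],[0,0,0,-1],[0,0,0,-1],[0,0,0,-1],[0,0,0,-1],[0,0,0,-1],[0,0,0,-1],[0,0,0,-1],[0,0,0,-1],[0,0,0,-1]]]' && python3 -m creep '[[[0,0,0,-1],[0,0,0,-1],[0,0,0,-1],[0,0,0,-1],[0,0,0,-1],[0,0,0,-1],[0,0,0,-1],[0,0,0,-1],[0,0,0,-1],[0,0,0,-1],[0,0,0,-1],[0,0,0,-1]]]' && python3 -m creep '[[[0,0,0,-1],[0,0,0,-1],[0,0,0,-1],[0,0,0,-1],[0,0,0,-1],[0,0,0,-1],[0,0,0,-1],[0,0,0,-1],[0,0,0,-1],[0,0,0,-0.2],[0,0,0,0]]]'
python3 - <<'E'
from mask import *
c=eyes.camera('wrist'); pickle.dump(c,open('w5.pkl','wb')); c['st']=125
r=cork([c],.626,-.244); print(r.x.round(4),round(r.fun,3))
t=telemetry.state(); T=np.array(t['eef_rot']); print(t['eef_pos'],'tool delta/5cm',T.T@(np.r_[.626,-.244,-.022]-t['eef_pos'])/.05, np.degrees(np.arctan2(T[1,0],T[0,0])))
E
```

```text
clock: 17.2
eef_pos: [0.6171, -0.2254, 0.2457]
eef_rot: [[0.729, -0.685, -0.002], [-0.685, -0.729, 0.001], [-0.002, 0.001, -1.0]]
contact_force: [0.2, -0.2, 0.9]
width: 0.0859
gripper_force: 0.0
clock: 18.4
eef_pos: [0.6215, -0.2436, 0.2456]
eef_rot: [[0.978, 0.208, -0.002], [0.208, -0.978, 0.001], [-0.002, -0.002, -1.0]]
contact_force: [-0.1, -1.1, -0.2]
width: 0.0857
gripper_force: 0.0
clock: 19.6
eef_pos: [0.6215, -0.2436, 0.2456]
eef_rot: [[0.309, 0.951, -0.002], [0.951, -0.309, 0.001], [0.0, -0.002, -1.0]]
contact_force: [0.4, 0.2, 0.2]
width: 0.0856
gripper_force: 0.0
clock: 20.7
eef_pos: [0.6217, -0.2437, 0.2463]
eef_rot: [[-0.465, 0.885, -0.001], [0.885, 0.465, 0.001], [0.001, -0.001, -1.0]]
contact_force: [-0.8, 0.4, 0.5]
width: 0.0857
gripper_force: 0.0
areas [np.uint64(6058)] [np.uint64(5773)]
[ 0.6255 -0.2417  0.482 ] -0.872
[ 0.62184532 -0.24373709  0.24656821] tool delta/5cm [-0.04843594  0.07512055  5.3712658 ] 117.64830856722759
```

```bash
python3 -m creep '[[[-0.03,0.08,0.3,0],[0,0,0.5,0],[0,0,0.5,0],[0,0,0.5,0],[0,0,0.5,0],[0,0,0.5,0],[0,0,0.5,0],[0,0,0.5,0],[0,0,0.4,0],[0,0,0.3,0],[0,0,0.2,0],[0,0,0.1,0]]]' && python3 -m creep '[[[0,0,0.2,0],[0,0,0.2,0],[0,0,0.15,0],[0,0,0,0]]]' && python3 -m creep '[[[0,0,0,0],[0,0,0,0],[0,0,0,0],[0,0,0,0],[0,0,0,0],[0,0,0,0]]]' 1
```

```text
clock: 21.95
eef_pos: [0.6261, -0.2431, 0.0063]
eef_rot: [[-0.465, 0.885, -0.001], [0.885, 0.465, 0.0], [0.001, -0.001, -1.0]]
contact_force: [-0.2, 0.7, 0.0]
width: 0.0855
gripper_force: 0.0
clock: 22.35
eef_pos: [0.6258, -0.243, -0.0212]
eef_rot: [[-0.466, 0.885, -0.001], [0.885, 0.466, 0.001], [0.001, -0.001, -1.0]]
contact_force: [0.1, -0.3, 0.1]
width: 0.0851
gripper_force: 0.0
clock: 22.95
eef_pos: [0.6269, -0.2434, -0.0193]
eef_rot: [[-0.466, 0.885, 0.001], [0.885, 0.466, -0.001], [-0.001, 0.001, -1.0]]
contact_force: [-0.3, 0.1, 5.8]
width: 0.0567
gripper_force: 64.4
```

```bash
python3 -m creep '[[[0,0,-0.2,0],[0,0,-0.5,0],[0,0,-0.5,0],[0,0,-0.5,0],[0,0,-0.5,0],[0,0,-0.5,0],[0,0,-0.5,0],[0,0,-0.5,0],[0,0,-0.5,0],[0,0,-0.4,0],[0,0,-0.3,0],[0,0,0,0]]]' 
python3 - <<'E'
from mask import *
t=telemetry.state(); P=np.array(t['eef_pos']); T=np.array(t['eef_rot']); print(P,t['width'],t['gripper_force'])
o=[]
for n in('scene','side'):
    c=eyes.camera(n); pickle.dump(c,open(n+'6.pkl','wb'))
    u=np.array(proj(c,P+[0,0,.02])).astype(int); print(n,u)
    f=c['frame'].copy()
    for z in (0,.02,.04):
        q=np.array(proj(c,P+[0,0,z])).astype(int); cv2.circle(f,q.tolist(),1,(0,255,0),-1)
    o.append(cv2.resize(f[u[1]-60:u[1]+60,u[0]-75:u[0]+75],(400,320)))
cv2.imwrite('pics/g1.png',np.hstack(o))
E
```

```text
clock: 24.15
eef_pos: [0.6273, -0.2437, 0.2278]
eef_rot: [[-0.466, 0.885, 0.004], [0.885, 0.466, -0.002], [-0.003, 0.002, -1.0]]
contact_force: [0.0, -0.9, -1.4]
width: 0.0565
gripper_force: 64.1
[ 0.62729033 -0.24367333  0.22777753] 0.05654249674621252 64.12769794464111
scene [446 192]
side [406 245]
```

View pics/g1.png

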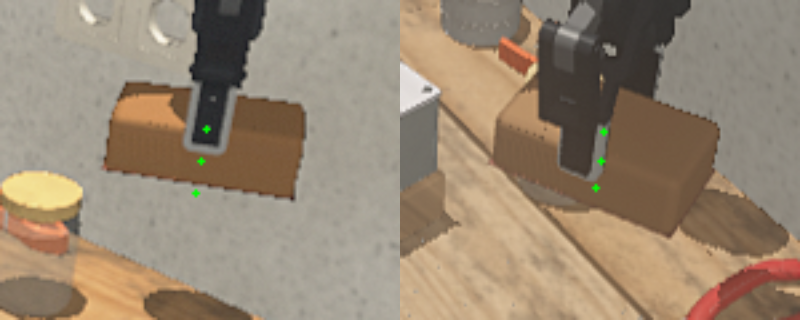

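The cork is held level and centred, with the fingertips about 16 mm above its underside. I carry it over the port.

```bash
python3 -m creep '[[[0.24,0.074,0,0],[0.485,0.148,0,0],[0.485,0.148,0,0],[0.485,0.148,0,0],[0.485,0.148,0,0],[0.485,0.148,0,0],[0.485,0.148,0,0],[0.485,0.148,0,0],[0.485,0.148,0,0],[0.485,0.148,0,0],[0.485,0.148,0,0],[0.485,0.148,0,0]]]' && python3 -m creep '[[[0.24,0.074,0,0],[0,0,0,0.5],[0,0,0,0.9],[0,0,0,0.9],[0,0,0,0.9],[0,0,0,0.5],[0,0,0,0],[0,0,0,0]]]'
cat > go.py <<'E'
from mask import *
import sys
x,y,z,h=map(float,sys.argv[1:]); t=telemetry.state(); T=np.array(t['eef_rot'])
print('delta',(T.T@(np.r_[x,y,z]-t['eef_pos'])/.05).round(3),'roll',round((np.degrees(np.arctan2(T[1,0],T[0,0]))-h)/5,2))
E
python3 go.py .5705 .055 .097 99.3
python3 - <<'E'
from mask import *
cs=[eyes.camera(n) for n in('scene','side','wrist')]
P=np.array(telemetry.state()['eef_pos'])
# cork while held: fit x,y,z,yaw by mask
def cz(x,y,a,z): return [q+[0,0,z] for q in cub(x,y,a)]
ms=[]
for c,st in zip(cs[:2],(121,99)):
    h=cv2.cvtColor(cv2.medianBlur(c['frame'],3),cv2.COLOR_BGR2HSV); ms.append((cv2.inRange(h,(5,st,60),(17,230,255))//255)&cv2.dilate(fill(c,cz(P[0],P[1],.162,P[2]+.02)),np.ones((21,21),np.uint8)))
for dz in(.0,.01,.02,.03,.04): print(dz,[round(float((f&m).sum()/(f|m).sum()),3) for c,m in zip(cs,ms) for f in[fill(c,cz(P[0],P[1],.162,P[2]+dz))]])
print('cover',coverq(cs[:1]))
E
```

```text
clock: 25.45
eef_pos: [0.5705, 0.0448, 0.224]
eef_rot: [[-0.466, 0.885, -0.002], [0.885, 0.466, 0.0], [0.001, -0.001, -1.0]]
contact_force: [-0.1, -0.3, -1.4]
width: 0.0562
gripper_force: 64.1
clock: 26.25
eef_pos: [0.5692, 0.0554, 0.2245]
eef_rot: [[-0.162, 0.987, -0.001], [0.987, 0.162, -0.0], [0.0, -0.001, -1.0]]
contact_force: [0.6, 1.2, -0.9]
width: 0.0566
gripper_force: 64.1
delta [-0.013  0.025  2.55 ] roll 0.01
0.0 [0.421, 0.54]
0.01 [0.605, 0.693]
0.02 [0.693, 0.736]
0.03 [0.466, 0.526]
0.04 [0.274, 0.384]
cover (np.float64(0.8557435440783615), np.float64(1.79))
```

```bash
python3 -m creep '[[[0,0.025,0.2,0],[0,0,0.4,0],[0,0,0.4,0],[0,0,0.4,0],[0,0,0.3,0],[0,0,0.2,0],[0,0,0.1,0],[0,0,0,0]]]' && python3 -m creep '[[[0,0,0.2,0],[0,0,0.2,0],[0,0,0.15,0],[0,0,0,0],[0,0,0,0]]]'
```

```text
clock: 27.2
eef_pos: [0.5706, 0.0556, 0.1244]
eef_rot: [[-0.161, 0.987, -0.001], [0.987, 0.161, 0.0], [0.0, -0.001, -1.0]]
contact_force: [-0.1, -0.3, -1.3]
width: 0.0566
gripper_force: 64.1
clock: 27.7
eef_pos: [0.5707, 0.0556, 0.0972]
eef_rot: [[-0.161, 0.987, -0.0], [0.987, 0.161, 0.0], [0.0, -0.0, -1.0]]
contact_force: [0.7, -0.2, -0.7]
width: 0.0564
gripper_force: 64.1
```

No contact, and the cork's underside is inside the port. Release and lift.

```bash
python3 -m creep '[[[0,0,0,0],[0,0,0,0],[0,0,0,0],[0,0,0,0],[0,0,0,0]]]' -1 && python3 -m creep '[[[0,0,-0.3,0],[0,0,-0.5,0],[0,0,-0.5,0],[0,0,-0.5,0],[0,0,-0.5,0],[0,0,-0.3,0],[0,0,0,0]]]'
python3 - <<'E'
from mask import *
c=eyes.camera('wrist'); pickle.dump(c,open('w7.pkl','wb'))
h=cv2.cvtColor(c['frame'],cv2.COLOR_BGR2HSV); m=cv2.inRange(h,(5,100,30),(17,230,255))//255
port=[box(p2,(-.01+i*.042,-.01+j*.065),.125) for i in(-1,1) for j in(-1,1)]
P=fill(c,port); print('port px',P.sum(),'cork-coloured inside',(m&P).sum(),'outside near',((m&cv2.dilate(P,np.ones((25,25),np.uint8)))).sum()-(m&P).sum())
for z in(.051,.085):
    cr=fill(c,[q+[0,0,z] for q in cub(.5705,.055,.162)]); print(z,(cr&m).sum(),cr.sum())
print([(np.round(r['point']),round(r['score'],2),at_z(c,r['point'],.085).round(3)) for r in finder.find_in('cork_block_centre',c)[:3]])
cs=[eyes.camera('scene'),eyes.camera('side')]
for s in cs: print([(np.round(r['point']),round(r['score'],2)) for r in finder.find_in('cork_block_centre',s)[:2]])
print(coverq(cs))
E
```

```text
clock: 28.2
eef_pos: [0.5709, 0.0556, 0.0975]
eef_rot: [[-0.161, 0.987, 0.0], [0.987, 0.161, 0.0], [-0.0, 0.0, -1.0]]
contact_force: [1.3, 0.2, -0.2]
width: 0.0855
gripper_force: 0.0
clock: 28.9
eef_pos: [0.5719, 0.0556, 0.2294]
eef_rot: [[-0.161, 0.987, 0.004], [0.987, 0.161, 0.0], [-0.001, 0.004, -1.0]]
contact_force: [0.1, 0.3, -0.4]
width: 0.085
gripper_force: 0.0
port px 19104 cork-coloured inside 7573 outside near 14
0.051 7486 8210
0.085 7467 10092
[(array([313., 208.]), 0.67, array([0.569, 0.062, 0.085]))]
[(array([282., 225.]), 0.51)]
[(array([283., 226.]), 0.79)]
(np.float64(0.8484146327766109), np.float64(1.77))
```

The cork lies flat on the box floor: its colour fills the expected outline at z=0.051, with none outside the port. Next the cover goes back.

```bash
python3 -m creep '[[[0,0,0,-1],[0,0,0,-1],[0,0,0,-1],[0,0,0,-1],[0,0,0,-1],[0,0,0,-1],[0,0,0,-1],[0,0,0,-1],[0,0,0,0]]]' 0.2 ; python3 go.py .5146 .2269 .112 139.2
```

```text
clock: 30.1
eef_pos: [0.5705, 0.0556, 0.2267]
eef_rot: [[-0.759, 0.651, -0.001], [0.651, 0.759, 0.0], [0.001, -0.001, -1.0]]
contact_force: [0.2, -0.7, -0.3]
width: 0.0342
gripper_force: 0.0
delta [3.078 1.873 2.296] roll 0.03
```

```bash
python3 -m creep '[[[0.25,0.16,0,0],[0.513,0.312,0,0],[0.513,0.312,0,0],[0.513,0.312,0,0],[0.513,0.312,0,0],[0.513,0.312,0,0],[0.26,0.155,0,0],[0,0,0.3,0],[0,0,0.3,0],[0,0,0.3,0],[0,0,0.3,0],[0,0,0,0]]]' 0.2 && python3 -m creep '[[[0,0,0.3,0],[0,0,0.3,0],[0,0,0.2,0],[0,0,0.2,0],[0,0,0.1,0],[0,0,0,0]]]' && python3 -m creep '[[[0,0,0,0],[0,0,0,0]]]' 0.4; python3 go.py .5146 .2269 .112 139.2
```

```text
clock: 31.3
eef_pos: [0.5142, 0.2267, 0.1656]
eef_rot: [[-0.757, 0.654, -0.003], [0.654, 0.757, -0.001], [0.002, -0.003, -1.0]]
contact_force: [0.5, 0.4, 0.7]
width: 0.0341
gripper_force: 0.0
clock: 31.9
eef_pos: [0.5153, 0.2269, 0.112]
eef_rot: [[-0.758, 0.653, -0.001], [0.653, 0.758, -0.0], [0.0, -0.001, -1.0]]
contact_force: [-1.5, -0.6, 0.5]
width: 0.0343
gripper_force: 0.0
clock: 32.1
eef_pos: [0.5158, 0.2271, 0.1129]
eef_rot: [[-0.758, 0.653, 0.001], [0.653, 0.758, 0.0], [-0.0, 0.001, -1.0]]
contact_force: [0.3, -0.6, 0.7]
width: 0.0256
gripper_force: 0.0
delta [ 0.016 -0.018  0.017] roll 0.01
```

```bash
python3 -m creep '[[[-0.003,-0.09,0,-0.4],[-0.007,-0.182,0,-0.8],[-0.007,-0.182,0,-0.8],[-0.007,-0.182,0,-0.8],[-0.007,-0.182,0,-0.8],[-0.007,-0.182,0,-0.8],[-0.007,-0.182,0,-0.8],[-0.007,-0.182,0,-0.8],[-0.007,-0.182,0,-0.8],[-0.007,-0.182,0,-0.8],[-0.007,-0.182,0,-0.8],[-0.007,-0.182,0,-0.8]]]' && python3 -m creep '[[[-0.007,-0.182,0,-0.8],[-0.007,-0.182,0,-0.8],[-0.007,-0.182,0,-0.8],[-0.007,-0.182,0,-0.8],[-0.007,-0.182,0,-0.8],[-0.007,-0.182,0,-0.8],[-0.007,-0.182,0,-0.8],[-0.007,-0.182,0,-0.8],[-0.007,-0.182,0,-0.8],[-0.007,-0.182,0,-0.8],[0,0,0,0]]]'
python3 - <<'E'
from mask import *
t=telemetry.state(); T=np.array(t['eef_rot']); print(np.degrees(np.arctan2(T[1,0],T[0,0]))%360, np.hypot(*(np.array(t['eef_pos'])[:2]-[.613,.142])))
cs=[eyes.camera('scene'),eyes.camera('side')]; print([coverq([c]) for c in cs])
E
```

```text
clock: 33.3
eef_pos: [0.485, 0.1295, 0.1128]
eef_rot: [[-0.996, -0.094, 0.001], [-0.094, 0.996, 0.0], [-0.001, 0.0, -1.0]]
contact_force: [0.3, 1.3, 1.0]
width: 0.0258
gripper_force: 0.7
clock: 34.4
eef_pos: [0.5241, 0.0486, 0.1128]
eef_rot: [[-0.703, -0.711, 0.001], [-0.711, 0.703, -0.0], [-0.001, -0.001, -1.0]]
contact_force: [0.0, -0.0, 0.3]
width: 0.0256
gripper_force: 0.0
225.29618478617883 0.12891951448432185
[(np.float64(0.7306569343065693), np.float64(0.31)), (np.float64(0.6053864168618267), np.float64(0.29000000000000004))]
```

```bash
python3 -m creep '[[[-0.007,-0.182,0,-0.8],[-0.007,-0.182,0,-0.8],[-0.007,-0.182,0,-0.8],[-0.004,-0.09,0,-0.4],[-0.002,-0.046,0,-0.2],[0,0,0,0]]]' && python3 -m creep '[[[-0.001,-0.046,0,-0.2],[-0.001,-0.046,0,-0.2],[0,0,0,0]]]' && python3 -m creep '[[[-0.001,-0.046,0,-0.2],[-0.001,-0.046,0,-0.2],[0,0,0,0]]]'
```

```text
clock: 35.1
eef_pos: [0.5503, 0.029, 0.1124]
eef_rot: [[-0.497, -0.868, -0.0], [-0.868, 0.497, 0.0], [0.0, 0.0, -1.0]]
contact_force: [0.3, -0.8, 0.8]
width: 0.0253
gripper_force: 0.0
clock: 35.4
eef_pos: [0.5547, 0.0266, 0.1124]
eef_rot: [[-0.465, -0.885, 0.0], [-0.885, 0.465, -0.0], [-0.0, -0.0, -1.0]]
contact_force: [0.2, -1.0, -0.3]
width: 0.0259
gripper_force: 0.0
clock: 35.7
eef_pos: [0.5564, 0.0259, 0.1121]
eef_rot: [[-0.433, -0.901, -0.005], [-0.901, 0.433, 0.002], [0.0, 0.005, -1.0]]
contact_force: [-12.9, 10.3, 8.8]
width: 0.0256
gripper_force: 8.3
```

It reached the stop with a clear push of 16 N. Back off, lift clear and check.

```bash
python3 -m creep '[[[0,0.08,0,0],[0,0.07,0,0],[0,0,0,0]]]' && python3 -m creep '[[[0,0,-0.2,0],[0,0,-0.4,0],[0,0,-0.5,0],[0,0,-0.5,0],[0,0,-0.5,0],[0,0,-0.5,0],[0,0,-0.3,0],[0,0,0,0]]]'
python3 - <<'E'
from mask import *
cs=[eyes.camera('scene'),eyes.camera('side'),eyes.camera('wrist')]; print([coverq([c]) for c in cs])
for n in('pine_offcut_centre','nail_jar_centre'):
  for c in cs[:2]:
    r=finder.find_in(n,c)
    if r: print(n,np.round(r[0]['point']),round(r[0]['score'],2))
c=cs[2]
def s(q):
    a=fill(c,plate(q)); b=ymask(c)&cv2.dilate(a,np.ones((41,41),np.uint8)); return round(float((a&b).sum()/(a|b).sum()),3)
print([(q,s(q)) for q in(-.06,-.03,0,.03,.06,.1)]); print(telemetry.state()['contact_force'])
E
```

```text
clock: 36.0
eef_pos: [0.5517, 0.0279, 0.1124]
eef_rot: [[-0.434, -0.901, 0.0], [-0.901, 0.434, -0.0], [0.0, -0.0, -1.0]]
contact_force: [0.6, 0.1, -0.3]
width: 0.0255
gripper_force: 0.0
clock: 36.8
eef_pos: [0.5533, 0.0277, 0.2603]
eef_rot: [[-0.434, -0.901, 0.005], [-0.901, 0.434, -0.0], [-0.002, -0.004, -1.0]]
contact_force: [0.3, 0.1, -0.4]
width: 0.0252
gripper_force: 0.0
[(np.float64(0.8225984541774015), np.float64(-0.030000000000000002)), (np.float64(0.8380484988452656), np.float64(-0.010000000000000002)), (np.float64(0.7955678670360111), np.float64(0.009999999999999995))]
pine_offcut_centre [302. 355.] 0.65
pine_offcut_centre [255. 377.] 0.69
nail_jar_centre [383. 224.] 0.6
nail_jar_centre [391. 231.] 0.85
[(-0.06, 0.738), (-0.03, 0.769), (0, 0.8), (0.03, 0.78), (0.06, 0.745), (0.1, 0.702)]
[-0.14304457 -0.17899922  0.17085685]
```

The cover reads 0 (shut) in all three views, the bystanders haven't moved, and the robot is clear.

```bash
python3 -c "
from workcell import robot
print(robot.sign_off())"
```

```text
the job is handed in; nothing more can be done
None
```

The job is handed in: the cork block is lying flat in the box, the cover is shut against its stop, and the pine offcut and nail jar are where they were.

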